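# Fit the ring weight over the soil stand's rod

## Task

Pick up the round steel weight with the hole through it by its handle and lower it, level and gently, over the tall upright rod of the steel stand until it rests flat on the stand's base plate, then let go. Do not drop it or let it tip, and leave the square undrilled tamper standing where it is.

Things in the scene. Friction and masses are not known exactly. Their poses are not given: they have to be found in the camera images.
- weight: Loose round bare-steel weight, 0.5 to 0.8 kg: disc 100 mm across, 12 mm thick, with a 34 mm hole through its centre and a stiff carrying handle: two 8 mm round legs on the disc, 40 mm either side of the centre along y, joined by a crossbar on top. Origin: centre of the disc's underside, z up. Starts upright on the table, left or right of the stand, turned by up to 0.6 rad.
- handle (a point): Centre of the weight's steel crossbar, 165 mm straight above the weight's origin and over its hole; same axes. The bar runs along y: 96 mm long (72 mm free between the legs), 16 mm wide along x, 18 mm high. It is the grip, taken from above across its 16 mm width.
- stand: Fixed soil-test stand: dark steel base plate 140 x 140 x 12 mm with one upright round steel rod, 12 mm in diameter, at its centre. Rounded rod tip 127 mm above the table, 115 mm above the plate's top. Origin: centre of the plate's underside, on the rod's axis, z up along the rod. Weight seated: its origin lies 12 mm above this one and the rod ends 41 mm below the crossbar.
- tamper: Bystander to leave alone: loose square steel tamper, 0.7 kg, plate 100 x 100 x 12 mm with no hole, and just the same handle as the weight. Origin: centre of its underside, z up. Stands upright on the other side of the stand from the weight.
There are look-alikes about, which are no part of the job. Leave any purple or yellow look-alike of the weight alone.

How it is judged (in metres and radians):
On the way:
1. the weight is on its way down the rod: the rod through its hole, its underside between 20 and 105 mm above the base plate, within 10 degrees of level (horizontal distance between weight and stand below 0.016 m and z of weight in the frame of stand between 0.032 and 0.117 m and angle between weight's own z axis and vertical below 0.175 rad), for 0.15 s.
At the end, for the whole second after the job is handed in: The round weight is on the rod (its centre within 16 mm of the rod's axis, the rod through its hole) and rests flat on the stand's base plate (underside within 4 mm of the plate, within 3.5 degrees of level), at rest and released; the square tamper stands upright within 30 mm of its starting place (horizontal distance between weight and stand below 0.016 m and z of weight in the frame of stand between 0.008 and 0.016 m and angle between each of weight, tamper's own z axis and vertical below 0.06 rad and linear speed of weight below 0.02 m/s and distance of tamper from where it was at the start of the episode below 0.03 m); the robot touches nothing.
It fails at once if the weight is tipped more than 25 degrees (angle between weight's own z axis and vertical above 0.436 rad).
It fails at once if the weight is dropped or slammed down the rod (faster than 0.5 m/s on the rod) (horizontal distance between weight and stand below 0.016 m and z of weight in the frame of stand below 0.125 m and linear speed of weight above 0.5 m/s).
It fails at once if the square tamper is moved more than 30 mm or tipped (distance of tamper from where it was at the start of the episode above 0.03 m or angle between tamper's own z axis and vertical above 0.35 rad).
It also fails if it takes over 40 s, if anything falls off the work surface, if the arm or the gripper's body presses on something with over 40 N, if the wrist force passes 120 N, or if a joint passes its speed limit or range.

## Robot

A 6-joint arm with a two-finger parallel gripper is mounted at the origin on the work surface. World frame = base frame: x ahead of the robot, y to its left, z up, the work surface at z = 0. Lengths are in mm, angles in rad, forces in N, time in s.
With the tool pointing down it reaches from about 350 to 775 mm from the base axis. Payload 7.3 kg.
Tool frame: the origin (TCP) lies at the centre of the arm's flange, where the gripper is bolted on; the fingertips stand 178 mm ahead of it and the grasp point (between the pads) lies 159 mm ahead of it; z points along the fingers, y is the direction in which the jaws open and shut (so a half turn about z gives the same grasp; the last joint's range is limited). The gripper opens to 92 mm and grips with 3 to 60 N. Pads are 19 mm wide; open, the fingers measure 130 mm over their backs; the gripper's body (75 mm by 190 mm) begins 47 mm behind the grasp point.
Start: joints at [1.128, 0.342, 1.524, -0, 1.275, -0.146], TCP at [153.52, 502.055, 404.741] pointing down, gripper open.
Joint ranges: [-2.53, 2.53], [-0.77, 2.02], [0.04, 2.7], [-1, 4.14], [0.28, 2.66], [-3.11, 3.11]. Speed limits (rad/s): [2.57, 2.57, 3.14, 3.14, 3.14, 3.14].

## Interface

Orientations are given as [roll, pitch, yaw] about the fixed x, y, z axes, in that order (R = Rz(yaw) Ry(pitch) Rx(roll)).
In Python, from plant import get_obs, capture, close_job gives the robot as it stands. The module is installed in compiled form; this text tells all that it offers.
- The arm moves only by the shell command python3 -m pendant 'ROWS'. ROWS is JSON, a list of rows, each a list of 3 entries, a list of its own where there are three numbers: the shift along the tool's x, y, z in m, then the turn, a rotation vector about the tool's x, y, z in rad, then the finger opening in m, from 0 to 0.0918. In form: [[[tx, ty, tz], [wx, wy, wz], fingers], ...]. A call has 1 to 10 rows; each row is the pose to reach, as a shift and turn from the pose commanded when the call began, along the tool's axes at that moment; what a row does not reach only later rows make up. A row lasts 1/12 s, in which the tool goes at most 41.7 mm and 7.16 degrees, less where a joint would pass 70% of its speed; a pose out of reach is approached as far as the arm can. A call with a gripper value outside its range is refused whole. The fingers move at their own pace and stop on an object; the grip force is fixed at half the most. Time passes only in rows, so rows that repeat a pose let the fingers close. It gives the time, the measured TCP pose, the force and the opening at its end, in the units of the state.
- get_obs(): the state, without advancing time (a new reading comes with each control period).
- capture(name): name is "scene" or "top" or "wrist"; returns a dict with "color" (420x560x3 uint8, red, green, blue), "mtx" (3x3 intrinsics, pixels), "rvec" (rotation vector, rad) and "tvec" (3), from world to camera coordinates, as OpenCV has them. Camera axes: x right, y down, z forward; pixel columns grow to the right and rows downward; lengths in mm; the calibration is good to about 2 mm. A picture is of the moment at which its call begins. There is no depth.
- close_job(): hands the job in, once; it reports no verdict.
The state is a dict: "time": time; "joint_positions": joint angles; "dq": joint speeds; "tau": joint torques, N m; "tool_pos": TCP position; "tcp_rot": TCP orientation; "contact_force": force on the tool from outside, world axes, zero at the start; "moment": the same for the moment, N m; "grip_width": finger opening in mm.
Only numpy, scipy, OpenCV 4.12 (cv2) and the standard library are available. Lean on these libraries where they do the work, as an engineer would, in place of code of your own. Each camera call takes 0.05 s, during which the arm holds its last target. There are 200 camera calls.

## Working session

There is one attempt and no reset: what is moved stays moved. The work goes in short steps, Python scripts to look and compute and a shell command to move; the robot and the scene stay as the last step left them, time stands still between calls to the robot, and variables do not carry over. Pictures are saved under pics/ and viewed, about 8 in all and at most 12, crops included, and the job is handed in when it is done.

```bash
mkdir -p pics
python3 - <<'E'
from plant import *
import cv2,pickle
print(get_obs())
d={}
for n in("scene","top"):
    c=capture(n);d[n]=c;cv2.imwrite(f"pics/{n}0.png",c["color"][:,:,::-1]);print(n,c["mtx"],c["rvec"],c["tvec"])
pickle.dump(d,open("c0.pkl","wb"))
E
```

```text
{'time': 0.0, 'joint_positions': array([ 1.12801104e+00,  3.42708713e-01,  1.52499401e+00, -2.33229869e-05,
        1.27535323e+00, -1.45967302e-01]), 'dq': array([ 0.00029578, -0.0011765 , -0.00196083, -0.00069351,  0.00010974,
        0.00172568]), 'tau': array([-1.63308538e-03, -4.31245422e+01, -2.44217527e+01,  7.16282590e-02,
        5.59974031e-02, -1.33285494e-04]), 'tool_pos': array([153.46244129, 501.93897588, 404.06005112]), 'tcp_rot': array([-3.14014167e+00, -1.90771329e-04,  2.84478133e+00]), 'contact_force': array([-0.28263875, -0.76060997, -0.89228563]), 'moment': array([ 0.03670541, -0.02454632, -0.01544748]), 'grip_width': 92.14340778468782}
scene [[415.79352782   0.         273.80427427]
 [  0.         415.79352782 211.10854366]
 [  0.           0.           1.        ]] [ 2.07922541  0.70854071 -0.35214629] [-381.93523001  -67.28826138 1125.39332246]
top [[383.34006615   0.         279.77561426]
 [  0.         383.34006615 202.49145977]
 [  0.           0.           1.        ]] [ 2.17023852 -2.19892806  0.07119312] [  8.90563937 470.23218554 853.66824261]
```

View pics/scene0.png

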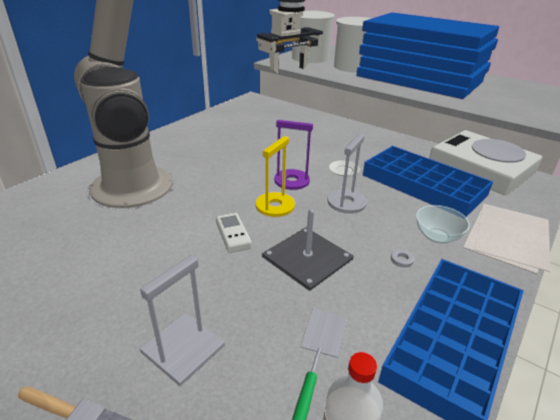

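View pics/top0.png

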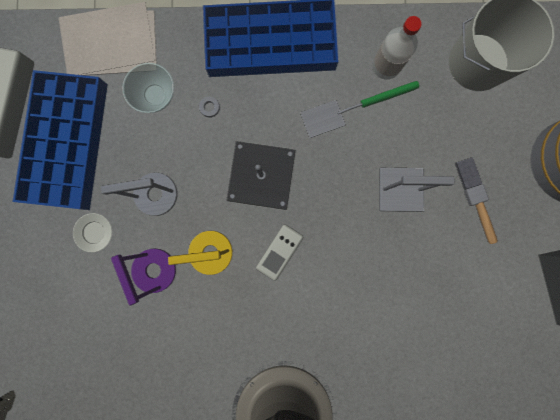

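Run:
```python
import cv2,numpy as np
t=cv2.imread("pics/top0.png");s=cv2.imread("pics/scene0.png")
f=lambda im,x,y,w,h,k:cv2.resize(im[y:y+h,x:x+w],None,fx=k,fy=k,interpolation=cv2.INTER_CUBIC)
a=f(t,95,135,200,100,4)
b=f(s,250,120,130,75*2,4)[:,:]
cv2.imwrite("pics/ctop.png",a)
cv2.imwrite("pics/cscene.png",f(s,255,125,130,165,3.6))
```

```text
(no output)
```

View pics/ctop.png

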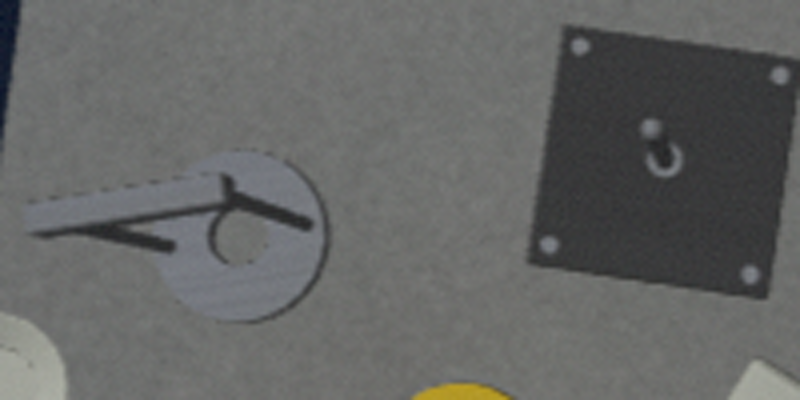

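View pics/cscene.png

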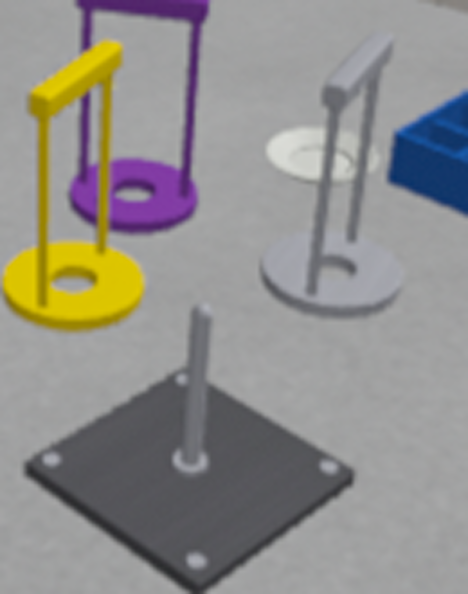

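```bash
cat > h.py <<'E'
import cv2,numpy as np,pickle
def ray(c,uv,z):
    R=cv2.Rodrigues(c["rvec"])[0];o=-R.T@np.ravel(c["tvec"])
    d=R.T@np.linalg.inv(c["mtx"])@np.array([uv[0],uv[1],1.]);return (o+d*(z-o[2])/d[2])[:2].round(1)
def proj(c,P): return cv2.projectPoints(np.float64(P).reshape(-1,3),c["rvec"],c["tvec"],c["mtx"],None)[0].reshape(-1,2)
E
python3 - <<'E'
from h import *
d=pickle.load(open("c0.pkl","rb"))
def go(n,off,k,l):
    for name,u,v,z in l: print(n,name,ray(d[n],((u+.5)/k-.5+off[0],(v+.5)/k-.5+off[1]),z))
go("top",(95,135),4,[("disc",240,236,12),("barA",27,217,174),("barB",227,188,174),("plate",664.75,159.75,12),("s1",580,46,12),("s2",780,75,12),("s3",549,244,12),("s4",750,274,12),("tip",651,128,125)])
go("scene",(255,125),3.6,[("disc",333,268,12),("barnear",336,86,174),("barfar",382,40,174),("s",182,379,12),("s",52,459,12),("s",329,466,12),("s",197,560,12),("tip",201,308,124)])
for n in d:
    c=d[n];print(n,-cv2.Rodrigues(c["rvec"])[0].T@np.ravel(c["tvec"]))
E
```

```text
top disc [494.7 288.7]
top barA [489.3 334.5]
top barB [501.6 241.3]
top plate [535.3  45.4]
top s1 [602.   93.6]
top s2 [583.5 -21.4]
top s3 [487.8 111.9]
top s4 [469.1  -2.6]
top tip [535.2  46.2]
scene disc [495.9 289.3]
scene barnear [502.1 243.7]
scene barfar [492.3 324.6]
scene s [483.9 113.3]
scene s [ 4.668e+02 -3.000e-01]
scene s [599.8  96.3]
scene s [581.5 -18.6]
scene tip [533.1  46.5]
scene [ 880.2528565  -542.72542122  589.50520444]
top [ 4.10481243e+02 -5.78955322e-02  8.83997869e+02]
```

```bash
python3 -m pendant '[[[-0.389,-0.104,0],[0,0,1.143],0.06],[[-0.389,-0.104,0],[0,0,1.143],0.06],[[-0.389,-0.104,0],[0,0,1.143],0.06],[[-0.389,-0.104,0],[0,0,1.143],0.06],[[-0.389,-0.104,0],[0,0,1.143],0.06],[[-0.389,-0.104,0],[0,0,1.143],0.06],[[-0.389,-0.104,0],[0,0,1.143],0.06],[[-0.389,-0.104,0],[0,0,1.143],0.06],[[-0.389,-0.104,0],[0,0,1.143],0.06],[[-0.389,-0.104,0],[0,0,1.143],0.06]]'
python3 -m pendant '[[[0,0,0],[0,0,0],0.06],[[0,0,0],[0,0,0],0.06],[[0,0,0],[0,0,0],0.06]]'
cat >> h.py <<'E'
from scipy.spatial.transform import Rotation as Ro
def togo(x,y,z,yaw):
    from plant import get_obs
    o=get_obs();R=Ro.from_euler("xyz",o["tcp_rot"]);T=Ro.from_euler("xyz",[np.pi,0,yaw])
    print("pos",o["tool_pos"].round(1),"rot",o["tcp_rot"].round(4),"F",o["contact_force"].round(1),"M",o["moment"].round(2),"w",round(o["grip_width"],1),"t",o["time"])
    print("shift",(R.inv().apply(np.array([x,y,z])-o["tool_pos"])/1000).round(4),"turn",(R.inv()*T).as_rotvec().round(4))
E
python3 - <<'E'
from h import *
from plant import capture
togo(495.3,288.3,404,1.702)
c=capture("wrist");pickle.dump(c,open("w1.pkl","wb"));cv2.imwrite("pics/w1.png",c["color"][:,:,::-1])
E
```

```text
time: 0.93
tool_pos: [497.8, 286.4, 404.2]
tcp_rot: [3.142, 0.001, 1.693]
contact_force: [1.0, -1.2, -0.1]
grip_width: 59.8
time: 1.18
tool_pos: [494.6, 289.0, 404.2]
tcp_rot: [-3.14, -0.0, 1.702]
contact_force: [0.1, 0.5, 0.8]
grip_width: 60.0
pos [494.6 289.  404.2] rot [-3.1400e+00 -1.0000e-04  1.7021e+00] F [0.1 0.5 0.8] M [-0.07  0.11  0.02] w 60.0 t 1.1833
shift [-0.0008  0.0006  0.0002] turn [-0.0016 -0.0001  0.0001]
```

View pics/w1.png

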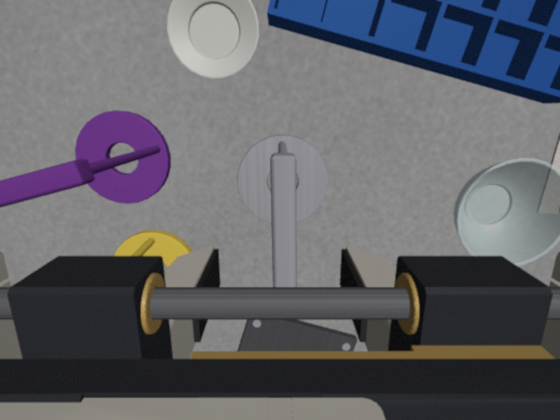

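The bar (columns about 272–297, far end at (284,153)) runs straight between the pads, and the disc is centred at about (283,180). I'll check those against my estimate.

Run:
```python
from h import *
c=pickle.load(open("w1.pkl","rb"))
print(ray(c,(283,180),12),ray(c,(284,153),174),ray(c,(285,250),174),[ray(c,p,12) for p in((257,323),(347,347))])
```

```text
[496.1 290.9] [489.2 337.8] [498.2 276. ] [array([488.2, 110.5]), array([603.8,  91.1])]
```

```bash
python3 -m pendant '[[[0,0.001,0.02],[0,0,0],0.06],[[0,0.001,0.04],[0,0,0],0.06],[[0,0.001,0.06],[0,0,0],0.06],[[0,0.001,0.07],[0,0,0],0.06],[[0,0.001,0.08],[0,0,0],0.06],[[0,0.001,0.08],[0,0,0],0.06],[[0,0.001,0.08],[0,0,0],0.06]]'
python3 -m pendant '[[[0,0,0],[0,0,0],0.03],[[0,0,0],[0,0,0],0.02],[[0,0,0],[0,0,0],0.01],[[0,0,0],[0,0,0],0.0],[[0,0,0],[0,0,0],0.0],[[0,0,0],[0,0,0],0.0],[[0,0,0],[0,0,0],0.0],[[0,0,0],[0,0,0],0.0]]'
```

```text
time: 1.82
tool_pos: [495.9, 289.5, 325.1]
tcp_rot: [3.141, -0.0, 1.703]
contact_force: [0.1, 0.6, -0.2]
grip_width: 60.2
time: 2.48
tool_pos: [496.3, 288.9, 324.8]
tcp_rot: [3.141, 0.0, 1.702]
contact_force: [1.7, -2.1, -0.8]
grip_width: 15.7
```

Gripped at 15.7 mm, which matches the bar. Next I lift gently.

```bash
python3 -m pendant '[[[0,0,-0.005],[0,0,0],0.0],[[0,0,-0.015],[0,0,0],0.0],[[0,0,-0.03],[0,0,0],0.0],[[0,0,-0.05],[0,0,0],0.0],[[0,0,-0.07],[0,0,0],0.0],[[0,0,-0.09],[0,0,0],0.0],[[0,0,-0.11],[0,0,0],0.0],[[0,0,-0.13],[0,0,0],0.0],[[0,0,-0.145],[0,0,0],0.0],[[0,0,-0.155],[0,0,0],0.0]]'
python3 -m pendant '[[[0,0,0],[0,0,0],0.0],[[0,0,0],[0,0,0],0.0],[[0,0,0],[0,0,0],0.0]]'
python3 - <<'E'
from h import *
from plant import capture
togo(534.5,46,479.5,1.702)
for n in("scene","top","wrist"):
    c=capture(n);pickle.dump(c,open(n+"2.pkl","wb"));cv2.imwrite(f"pics/{n}2.png",c["color"][:,:,::-1])
a=cv2.imread("pics/scene2.png")[20:220,240:480];b=cv2.imread("pics/wrist2.png")
k=cv2.resize(a,None,fx=2,fy=2);b=cv2.resize(b,(400,300));k=np.vstack([k[:300,:400],b]);cv2.imwrite("pics/m2.png",k)
E
```

```text
time: 3.32
tool_pos: [495.8, 288.9, 481.8]
tcp_rot: [3.14, -0.001, 1.702]
contact_force: [-0.1, 0.5, -6.1]
grip_width: 15.4
time: 3.57
tool_pos: [495.9, 288.9, 478.3]
tcp_rot: [-3.139, 0.001, 1.702]
contact_force: [0.3, -0.8, -7.1]
grip_width: 15.9
pos [495.9 288.9 478.3] rot [-3.1388e+00  6.0000e-04  1.7018e+00] F [ 0.3 -0.8 -7.1] M [-0.12  0.11  0.02] w 15.9 t 3.5667
shift [-0.2459  0.0065 -0.0011] turn [-0.0028  0.0006 -0.0002]
```

View pics/m2.png

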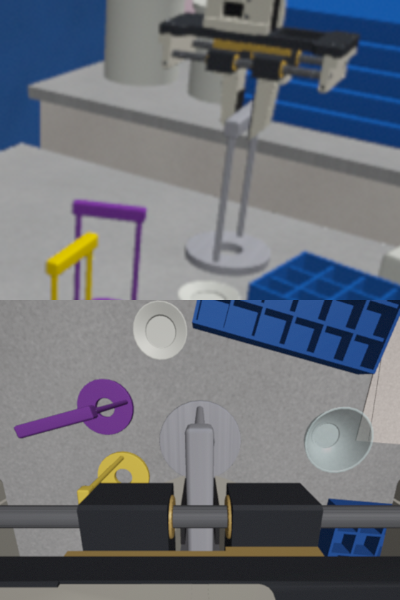

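The weight hangs level and weighs about 7 N. Now I carry it at an underside height of about 153 mm to above the rod.

```bash
python3 -m pendant '[[[-0.01,0,0],[0,0,0],0.0],[[-0.03,0.001,0],[0,0,0],0.0],[[-0.06,0.002,0],[0,0,0],0.0],[[-0.09,0.003,0],[0,0,0],0.0],[[-0.12,0.004,0],[0,0,0],0.0],[[-0.15,0.005,0],[0,0,0],0.0],[[-0.18,0.006,0],[0,0,0],0.0],[[-0.21,0.006,0],[0,0,0],0.0],[[-0.23,0.006,0],[0,0,0],0.0],[[-0.24,0.0065,0],[0,0,0],0.0]]'
python3 -m pendant '[[[-0.004,0,0],[0,0,0],0.0],[[-0.006,0,0],[0,0,0],0.0],[[-0.006,0,0],[0,0,0],0.0],[[-0.006,0,0],[0,0,0],0.0],[[-0.006,0,0],[0,0,0],0.0]]'
python3 - <<'E'
from h import *
from plant import capture
togo(534.5,46,479.5,1.702)
for n in("scene","top","wrist"):
    c=capture(n);pickle.dump(c,open(n+"3.pkl","wb"));cv2.imwrite(f"pics/{n}3.png",c["color"][:,:,::-1])
a=cv2.imread("pics/scene3.png")[100:280,230:400];b=cv2.imread("pics/wrist3.png")[100:300,170:400];t=cv2.imread("pics/top3.png")[130:240,190:340]
r=lambda i,w,h:cv2.resize(i,(w,h),interpolation=cv2.INTER_CUBIC)
m=np.zeros((600,800,3),np.uint8);m[:540,:510]=r(a,510,540)
m[:252,510:]=r(b,290,252);m[260:472,510:]=r(t,290,212);cv2.imwrite("pics/m3.png",m)
E
```

```text
time: 4.55
tool_pos: [533.9, 48.6, 479.4]
tcp_rot: [-3.141, 0.002, 1.699]
contact_force: [0.4, -0.9, -6.7]
grip_width: 15.5
time: 4.97
tool_pos: [534.5, 46.9, 479.7]
tcp_rot: [-3.142, -0.0, 1.703]
contact_force: [0.5, 1.0, -6.2]
grip_width: 15.6
pos [534.5  46.9 479.7] rot [-3.1416e+00 -4.0000e-04  1.7033e+00] F [ 0.5  1.  -6.2] M [-0.09  0.04  0.  ] w 15.6 t 4.9667
shift [-0.0009 -0.0001  0.0002] turn [-0.     -0.0004  0.0013]
```

View pics/m3.png

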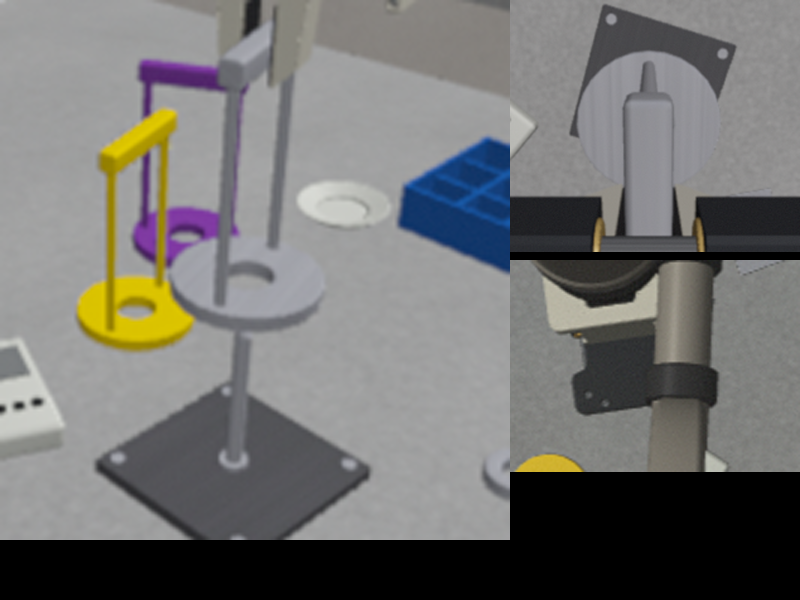

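Run:
```python
from h import *
s=pickle.load(open("scene3.pkl","rb"));w=pickle.load(open("wrist3.pkl","rb"))
f=lambda u,v:((u+.5)/3-.5+230,(v+.5)/3-.5+100)
a=np.linspace(0,2*np.pi,72)
for x,y in((534.5,46.5),):
    P=proj(s,np.c_[x+50*np.cos(a),y+50*np.sin(a),0*a+167]);Q=(P-[230,100])*3+1
    print("top ellipse crop",Q.min(0),Q.max(0))
    print("hole",(proj(s,np.c_[x+17*np.cos(a),y+17*np.sin(a),0*a+167])-[230,100])*3)if 0 else None
    h=(proj(s,np.c_[x+17*np.cos(a),y+17*np.sin(a),0*a+167])-[230,100])*3+1;print("hole",h.min(0),h.max(0))
print("disc",ray(s,f(248,277),167),"rodbase",ray(s,f(234,459),12),"tip",ray(s,f(244,336),125))
W=(proj(w,np.c_[534.5+50*np.cos(a),46.5+50*np.sin(a),0*a+167])-[170,100])*1.26+[510,0];print("wrist",W.min(0),W.max(0))
g=lambda u,v:((u-510)/1.26+170,v/1.26+100)
print([ray(w,g(*p),12) for p in((612,20),(723,54))])
```

```text
top ellipse crop [170.59565062 237.69381771] [327.1799149  320.69660597]
hole [222.02572092 263.22217897] [275.21334461 291.37730584]
disc [534.2  46.3] rodbase [532.7  49.4] tip [537.5  41.6]
wrist [577.25602657  51.56976849] [722.663153   192.88180025]
[array([488.9, 109.5]), array([603.4,  91.3])]
```

Disc and rod agree to about 2 mm, against 11 mm of radial clearance. I start the descent and watch the force.

```bash
python3 -m pendant '[[[0,0,0.005],[0,0,0],0.0],[[0,0,0.012],[0,0,0],0.0],[[0,0,0.019],[0,0,0],0.0],[[0,0,0.026],[0,0,0],0.0],[[0,0,0.033],[0,0,0],0.0],[[0,0,0.04],[0,0,0],0.0],[[0,0,0.047],[0,0,0],0.0],[[0,0,0.054],[0,0,0],0.0],[[0,0,0.06],[0,0,0],0.0],[[0,0,0.06],[0,0,0],0.0]]'
python3 - <<'E'
from h import *
from plant import capture
togo(534.5,46.5,337,1.702)
c=capture("scene");a=c["color"][100:280,230:400,::-1];cv2.imwrite("pics/m4.png",cv2.resize(a,None,fx=3,fy=3,interpolation=cv2.INTER_CUBIC))
E
```

```text
time: 5.95
tool_pos: [534.5, 45.9, 418.1]
tcp_rot: [-3.139, -0.001, 1.702]
contact_force: [-1.4, 0.3, -7.3]
grip_width: 15.5
pos [534.5  45.9 418.1] rot [-3.1391e+00 -6.0000e-04  1.7018e+00] F [-1.4  0.3 -7.3] M [-0.03  0.23  0.03] w 15.5 t 5.95
shift [0.0005 0.0003 0.0811] turn [-0.0025 -0.0006 -0.0002]
```

View pics/m4.png

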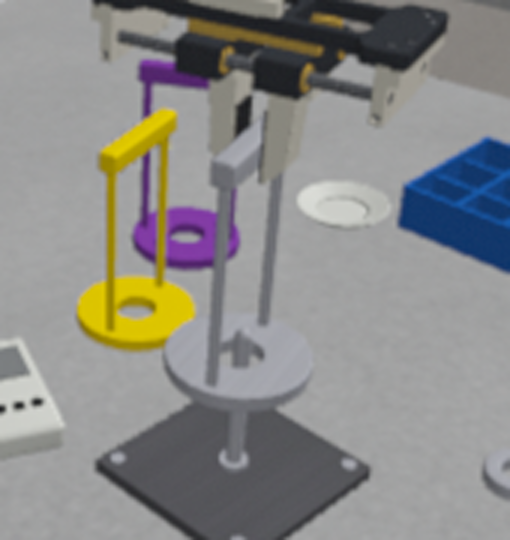

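The rod tip shows through the hole at (241,350), centred, and the load is unchanged. I carry on down.

```bash
python3 -m pendant '[[[0,0,0.005],[0,0,0],0.0],[[0,0,0.012],[0,0,0],0.0],[[0,0,0.02],[0,0,0],0.0],[[0,0,0.028],[0,0,0],0.0],[[0,0,0.036],[0,0,0],0.0],[[0,0,0.044],[0,0,0],0.0],[[0,0,0.052],[0,0,0],0.0],[[0,0,0.06],[0,0,0],0.0],[[0,0,0.066],[0,0,0],0.0],[[0,0,0.072],[0,0,0],0.0]]'
python3 -m pendant '[[[0,0,0.001],[0,0,0],0.0],[[0,0,0.002],[0,0,0],0.0],[[0,0,0.003],[0,0,0],0.0],[[0,0,0.004],[0,0,0],0.0],[[0,0,0.005],[0,0,0],0.0],[[0,0,0.006],[0,0,0],0.0],[[0,0,0.006],[0,0,0],0.0],[[0,0,0.006],[0,0,0],0.0]]'
```

```text
time: 6.83
tool_pos: [534.7, 45.9, 347.0]
tcp_rot: [-3.141, -0.0, 1.702]
contact_force: [-0.0, 0.2, -6.9]
grip_width: 15.4
time: 7.5
tool_pos: [534.7, 45.9, 341.8]
tcp_rot: [3.141, -0.0, 1.702]
contact_force: [0.5, -0.3, -6.3]
grip_width: 15.3
```

```bash
python3 -m pendant '[[[0,0,0.001],[0,0,0],0.0],[[0,0,0.002],[0,0,0],0.0],[[0,0,0.003],[0,0,0],0.0],[[0,0,0.003],[0,0,0],0.0],[[0,0,0.003],[0,0,0],0.0]]'
python3 -m pendant '[[[0,0,0.0005],[0,0,0],0.0],[[0,0,0.001],[0,0,0],0.0],[[0,0,0.001],[0,0,0],0.0],[[0,0,0.001],[0,0,0],0.0]]'
```

```text
time: 7.92
tool_pos: [534.7, 45.9, 338.6]
tcp_rot: [-3.141, -0.0, 1.702]
contact_force: [-0.6, -0.0, -6.0]
grip_width: 16.2
time: 8.25
tool_pos: [534.7, 45.9, 337.7]
tcp_rot: [3.142, -0.0, 1.702]
contact_force: [0.6, -0.6, -6.9]
grip_width: 15.8
```

```bash
python3 -m pendant '[[[0,0,0.0005],[0,0,0],0.0],[[0,0,0.001],[0,0,0],0.0],[[0,0,0.001],[0,0,0],0.0],[[0,0,0.001],[0,0,0],0.0]]'
python3 -m pendant '[[[0,0,0.0003],[0,0,0],0.0],[[0,0,0.0006],[0,0,0],0.0],[[0,0,0.0006],[0,0,0],0.0],[[0,0,0.0006],[0,0,0],0.0]]'
```

```text
time: 8.58
tool_pos: [534.7, 45.9, 336.7]
tcp_rot: [3.141, -0.0, 1.702]
contact_force: [0.7, -0.5, -5.9]
grip_width: 15.9
time: 8.92
tool_pos: [534.7, 46.0, 336.7]
tcp_rot: [3.141, 0.0, 1.702]
contact_force: [-0.8, 0.6, 1.4]
grip_width: 15.8
```

The force went from -6 to +1.4 N at z = 336.7, the predicted seat height, so the weight is resting on the plate. I open the fingers slightly and check.

```bash
python3 -m pendant '[[[0,0,0],[0,0,0],0.02],[[0,0,0],[0,0,0],0.03],[[0,0,0],[0,0,0],0.045],[[0,0,0],[0,0,0],0.06],[[0,0,0],[0,0,0],0.06],[[0,0,0],[0,0,0],0.06],[[0,0,0],[0,0,0],0.06]]'
python3 -m pendant '[[[0,0,-0.005],[0,0,0],0.06],[[0,0,-0.015],[0,0,0],0.06],[[0,0,-0.03],[0,0,0],0.06],[[0,0,-0.05],[0,0,0],0.06],[[0,0,-0.07],[0,0,0],0.06],[[0,0,-0.09],[0,0,0],0.06],[[0,0,-0.11],[0,0,0],0.06],[[0,0,-0.12],[0,0,0],0.06],[[0,0,-0.12],[0,0,0],0.06],[[0,0,-0.12],[0,0,0],0.06]]'
python3 - <<'E'
from h import *
from plant import capture
c=capture("scene");pickle.dump(c,open("s5.pkl","wb"));cv2.imwrite("pics/s5.png",cv2.resize(c["color"][120:380,120:400,::-1],None,fx=2.3,fy=2.3,interpolation=cv2.INTER_CUBIC))
a=np.linspace(0,6.283,72);P=(proj(c,np.c_[534.5+50*np.cos(a),46.5+50*np.sin(a),0*a+24])-120)*2.3;print(P.min(0),P.max(0))
E
```

```text
time: 9.5
tool_pos: [534.7, 45.9, 336.1]
tcp_rot: [3.141, -0.0, 1.702]
contact_force: [-0.0, -0.3, 0.2]
grip_width: 55.9
time: 10.33
tool_pos: [534.5, 45.9, 456.2]
tcp_rot: [3.141, 0.0, 1.702]
contact_force: [0.1, -0.1, 0.4]
grip_width: 59.7
[378.00658557 264.1396389 ] [486.90165214 334.22984096]
```

View pics/s5.png

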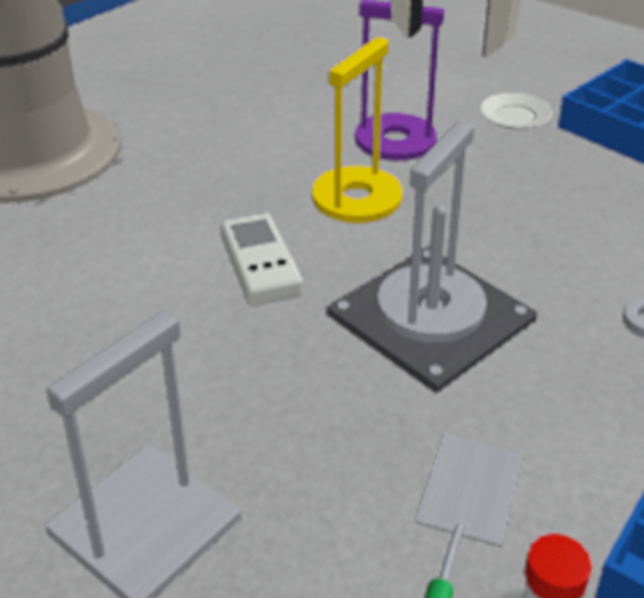

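The disc spans columns 378–487 and rows 263–335, as predicted for a seated weight. It is flat with the rod through its hole, the gripper is clear, and the tamper is where it was.

```bash
python3 -c "from plant import close_job;print(close_job())"
```

```text
the job is handed in; nothing more can be done
None
```

The round weight is on the stand's rod, resting flat on the base plate and released, and I handed the job in at about 10.4 s on the robot's clock. `close_job()` gives no verdict, so the result rests on my own checks.

- **Carry:** I gripped the crossbar (jaws at 15.7 mm for a 16 mm bar). I lifted the weight level at about 7 N, carried it over the rod and lowered it at no more than about 0.1 m/s.
- **Seating:** the vertical force went from -6 N to +1.4 N at TCP z = 336.7 mm, within about 0.1 mm of the seat height I had worked out. It was about 0 N after I opened the fingers and backed off 120 mm.
- **Last picture:** the disc lies where a seated weight should appear, to about 1 px. The rod is centred in the hole, the gripper is clear, and the tamper stands where it was. The purple and yellow look-alikes are also in place.
- **Disagreements:** the scene and top cameras differed by about 2 mm on the rod's position, which is within calibration. One scene-camera reading of the rod tip was about 5 mm off, probably because the disc partly hid the tip. I ignored it because the rod base and plate screws agreed with each other. No check failed.

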